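Take the yellow cradle bracket off its keyhole studs

TASK

The yellow cradle bracket on the white board is wanted for the next gas detector. Slide it up on its keyhole slots until the stud heads are in the wide ends, draw it off the board, and set it down gently, upright on its foot, in the middle of the green pad (facing any way). Leave the blue bracket hanging and the tape and the pen where they lie.

Things in the scene. Friction and masses are not known exactly. Their poses are not given: they have to be found in the camera images.
- stand: fixed white upright board, 200 wide, 155 high, 14 thick; a dark base plate reaches 124 behind its front face. Origin: middle of the front face's lower edge, on the desk. x: back through the board, away from the robot; y: along it to the left; z up. Four studs stand out of its front. Turned by up to 17 degrees.
- stud_line (a point): point on the board's front face, mid-width, 135 above the desk: height of the four steel headed studs, at y = -71, -29, +29, +71 of the board. Each: shank 7 in diameter, 8.5 long, then a round head 16 in diameter, 5 thick (13.5 from the face in all). Axes as the board's.
- yellow_bracket: yellow L-shaped bracket, 0.2-0.4 kg, hanging loose on two studs, at y = +50 or -50 of the board. Origin: middle of its lower rear edge, on the back face; axes as the board's while it hangs (30 above the desk). Back plate 80 wide, 150 high, 5 thick (x -5 to 0); foot 5 thick runs forward to x = -75, front lip 17 high. It stands by itself on the foot. Centre of mass about x = -15.
- yellow_bracket_hole (a point): middle between the wide ends of the two upright keyhole slots (at y = -21, +21), back face, 75 above the underside. Wide end: 8-sided, 24 across; narrow end: 11 wide, centred 30 above it. Hangs with studs in the narrow ends, 3 play front to back, 2 sideways; raise it 30 (27-33 passes; stops at 34.5) to get the heads into the wide ends, then 25 forward to be free.
- yellow_bracket_grip (a point): middle of the top of the yellow bracket's black rubber grip: upright block 14 thick (front to back), 50 wide, 30 high, on top of the back plate, 160 above the underside. While it hangs, this point is 190 above the desk and the board's top edge 35 below it, so fingers can reach down before and behind the grip. Axes as the bracket's.
- yellow_bracket_foot (a point): middle of the underside of the yellow bracket's foot (75 x 80): 37.5 in front of the back face, 35 in front of the grip's middle, 160 below the top of the grip. Axes as the bracket's.
- blue_bracket: blue bracket of the same form and size on the other half of the board, 20 beside the yellow one; it stays hanging. Origin and axes as for the yellow bracket.
- pad: fixed square green pad with a black rim, 150 x 150, 4 thick, lying on the desk. Origin: middle of its underside, on the desk.
- tape: loose roll of brown-yellow tape lying flat on the desk, 96 across, 48 high; stays where it is. Origin: middle of its underside.
- pen: loose black marker pen with a white band, 138 long, 13 thick, lying on the desk; stays where it is. Origin: underside, middle.
Mind the look-alikes: they are no part of the job. Leave any purple look-alike of the pad alone.

How it is judged (in metres and radians):
On the way, in this order (a step that is already met when the one before it is completed fails the run):
1. the yellow bracket has been slid up, still on its studs, until the heads stand in the wide ends (z of yellow_bracket in the frame of stand between 0.0535 and 0.068 m and x of yellow_bracket in the frame of stand above -0.009 m).
2. the yellow bracket has been drawn forward off the studs (x of yellow_bracket in the frame of stand below -0.022 m), for 0.1 s.
At the end, for the whole second after the job is handed in: the yellow bracket stands upright (within 0.1 rad) on its foot on the green pad, the middle of its foot within 30 mm of the pad's middle, at rest and released; the blue bracket still hangs within 10 mm of where it was (horizontal distance between yellow_bracket_foot and pad below 0.03 m and height (world z) of yellow_bracket_foot below 0.01 m and angle between yellow_bracket's own z axis and vertical below 0.1 rad and linear speed of yellow_bracket below 0.01 m/s and contact force between yellow_bracket and the fingers below 0.1 N and distance of blue_bracket from where it was at the start of the episode below 0.01 m); the robot touches nothing.
It fails at once if the yellow bracket is let go more than 10 mm above the pad (horizontal distance between yellow_bracket_foot and pad below 0.08 m and height (world z) of yellow_bracket_foot above 0.014 m and contact force between yellow_bracket and the fingers below 0.1 N).
It fails at once if the blue bracket is moved by more than 15 mm (distance of blue_bracket from where it was at the start of the episode above 0.015 m).
It fails at once if the tape or the pen is moved by more than 30 mm (distance of any of tape, pen from where it was at the start of the episode above 0.03 m).
It fails at once if the yellow bracket is dropped or slammed on the pad (more than 60 N) (contact force between yellow_bracket and pad above 60 N).
It also fails if it takes over 45 s, if anything falls off the work surface, if the arm or the gripper's body presses on something with over 40 N, if the wrist force passes 120 N, or if a joint passes its speed limit or range.

ROBOT

A 6-joint arm with a two-finger parallel gripper is mounted at the origin on a cart in front of the work surface, level with it; the furniture and walls round the work are solid. World frame = base frame: x ahead of the robot, y to its left, z up, the work surface at z = 0. Lengths are in mm, angles in rad, forces in N, time in s.
With the tool pointing down it reaches from about 350 to 875 mm from the base axis. Payload 4.2 kg.
Tool frame: the origin (TCP) lies midway between the tips of the shut fingers; the grasp point (between the pads) lies 19 mm behind it (arm.tcp_to_grasp is the distance from the TCP to the grasp point, in mm); z points along the fingers, y is the line along which they close (so a half turn about z gives the same grasp; the last joint's range is limited). The gripper opens to 85 mm and grips with 20 to 120 N. Pads are 22 mm wide; open, the fingers measure 114 mm over their backs; the gripper's body (76 mm by 85 mm) begins 54 mm behind the grasp point. The pads swing forward as they close: fully open they stand 13 mm farther back than shut.
Start: joints at [-1.037, 0.385, 0.008, 0, -1.194, -0.259], TCP at [169.613, -601.524, 231.312] pointing down, gripper open.
Joint ranges: [-3.14, 3.14], [-1.21, 2.06], [-1.07, 1.41], [-3.16, 2.05], [-2.99, -0.16], [-3.1, 3.1]. Speed limits (rad/s): [2.79, 2.79, 3.14, 3.14, 3.14, 3.14].

INTERFACE

Orientations are given as a unit quaternion [x, y, z, w].
In Python, from bench import arm gives the robot as it stands.
- The arm moves only by the tool arm_command, never from a script. Its argument "rows" is a list of rows, each a list of 2 entries, a list of its own where there are three numbers: the shift along the tool's x, y, z as a fraction of full scale, then the turn, a rotation vector about the tool's x, y, z as a fraction of full scale. In form: [[[x, y, z], [wx, wy, wz]], ...]. A call has 1 to 5 rows; each row is the pose to reach, as a shift and turn from the pose commanded when the call began, along the tool's axes at that moment, turning the shorter way round; what a row does not reach only later rows make up. Full scale, the value 1, is 0.25 m for a shift and 180 degrees for a turn. A row lasts 1/10 s, in which the tool goes at most 50 mm and 8.59 degrees, less where a joint would pass 70% of its speed; a pose out of reach is approached as far as the arm can. A call with a number of a shift or a turn outside -1 to 1 is refused whole. A call with a gripper value outside its range is refused whole. "grip" is the opening, from 0 (shut) to 1 (fully open), set as the call begins (left out, the last holds). The fingers move at their own pace and stop on an object; the grip force is fixed at half the most. Time passes only in rows, so rows that repeat a pose let the fingers close. It gives the time, the measured TCP pose, the force, the opening and the grip force at its end, in the units of the state.
- arm.read_state(): the state, without advancing time (a new reading comes with each control period).
- arm.get_image(name): name is "scene" or "top"; returns (picture, depth): 480x640x3 uint8, blue, green, red; 480x640 float32, mm along the optical axis (not along the pixel's ray), 0 where there is no reading.
- arm.camera_info(name): a dict with "fx", "fy", "cx", "cy" (pixels), "k1" (the pictures are not rectified: a ray, as slopes to the right and down, at radius r is drawn at 1 + k1 r^2 times it, then the intrinsics apply), "extrinsics" (4x4, takes a point from camera to world coordinates). Camera axes: x right, y down, z forward; pixel columns grow to the right and rows downward; lengths in mm; the calibration is good to about 2 mm. A picture is of the moment at which its call begins. camera_info takes no time and is no camera call.
- arm.job_done(): hands the job in; it is judged then, once.
Trained networks look in the newest picture that a camera, given by its name, has taken for a name from the list of things; names that differ only in an ending like _2 or _b are one class to them, and where a whole thing is asked for, a point or a joint stands for the part that bears it (a point fixed in the world has none). Each returns a list of dicts, best first, with "score" (0 to 1); they miss things now and then, are a little off and sometimes report something else, mostly with a low value. They report only what shows in the picture. A call takes as long as a camera call. They do not tell look-alikes from the thing itself.
- arm.spot_in(camera, query): "position" ([column, row] in pixels, amid what is visible of it).
The state is a dict: "clock": time; "joints": joint angles; "joint_vel": joint speeds; "joint_efforts": joint torques, N m; "position": TCP position; "ee_rot": TCP orientation; "contact_force": force on the tool from outside, world axes, zero at the start; "wrist_torque": the same for the moment, N m; "gripper_width": finger opening in mm; "grasp_force": force on a finger pad.
Only numpy, scipy, OpenCV 4.12 (cv2) and the standard library are available. Lean on these libraries where they do the work, as an engineer would, in place of code of your own. Each camera call takes 0.05 s, during which the arm holds its last target. There are 200 camera calls.

## Working session

There is one attempt and no reset: what is moved stays moved. The work goes in short steps, Python scripts to look and compute and a tool call to move; the robot and the scene stay as the last step left them, time stands still between calls to the robot, and variables do not carry over. Pictures are saved under pics/ and viewed, at most 10 in all, crops included, and the job is handed in when it is done.

Besides the shell and the picture viewer there is one more tool, called in YAML: its name, and indented under it one key for each argument. arm_command: Moves the arm, as the interface text tells. Shift numbers are shares of 0.25 m and turn numbers shares of 180 degrees, none past 1 either way. Its arguments: {"type":"object","properties":{"rows":{"type":"array","items":{"type":"array"}},"grip":{"type":"number"}},"required":["rows"]}

```bash
mkdir -p pics; cat > h.py <<'E'
import numpy as np, cv2
from bench import arm
def rays(cam,uv):
    c=arm.camera_info(cam);uv=np.atleast_2d(np.array(uv,float))
    d=np.stack([(uv[:,0]-c['cx'])/c['fx'],(uv[:,1]-c['cy'])/c['fy']],1);s=d.copy()
    for _ in range(20): s=d/(1+c['k1']*(s**2).sum(1,keepdims=True))
    return np.c_[s,np.ones(len(s))],np.array(c['extrinsics'])
def pts(cam,uv,z):
    r,E=rays(cam,uv); return (r*np.array(z).reshape(-1,1))@E[:3,:3].T+E[:3,3]
def cloud(cam,dep):
    v,u=np.mgrid[0:480,0:640]
    return pts(cam,np.c_[u.ravel(),v.ravel()],dep.ravel()).reshape(480,640,3)
E
python3 - <<'E'
from h import *
for n in ("scene","top"):
    im,d=arm.get_image(n);cv2.imwrite(f'pics/{n}.png',im);np.save(f'{n}_d.npy',d)
    P=cloud(n,d)
    for q in ("yellow_bracket","yellow_bracket_grip","blue_bracket","pad","stand","tape","pen"):
        for r in arm.spot_in(n,q)[:2]:
            u,v=map(int,np.round(r['position'])); print(n,q,round(r['score'],2),u,v,P[v,u].round())
E
```

```text
scene yellow_bracket 0.65 357 257 [562. -31.  66.]
scene yellow_bracket 0.2 317 257 [598. 111. 128.]
scene yellow_bracket_grip 0.71 358 259 [559. -31.  62.]
scene blue_bracket 0.59 333 272 [579.  64.  66.]
scene pad 0.97 320 382 [435. 365.   5.]
scene pad 0.78 253 259 [849.  39.   5.]
scene stand 0.59 320 260 [588. 113. 124.]
scene tape 0.94 437 265 [ 403. -205.    2.]
scene pen 0.48 411 309 [376.  35.  11.]
top yellow_bracket 0.8 350 287 [540. -27.  32.]
top yellow_bracket_grip 0.7 348 286 [542. -22.  35.]
top yellow_bracket_grip 0.21 191 330 [435. 356.   4.]
top blue_bracket 0.92 306 279 [558.  79.  36.]
top pad 0.95 324 167 [852.  33.   4.]
top pad 0.91 188 329 [438. 363.   5.]
top stand 0.81 339 247 [641.  -3.   9.]
top stand 0.2 349 286 [542. -24.  40.]
top tape 0.74 418 351 [ 386. -197.   -3.]
top tape 0.5 325 358 [371.  32.  11.]
top pen 0.81 327 358 [371.  27.  10.]
```

View pics/scene.png

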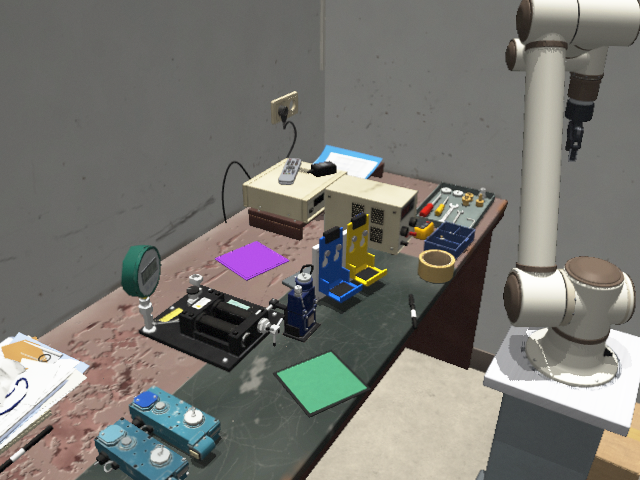

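View pics/top.png

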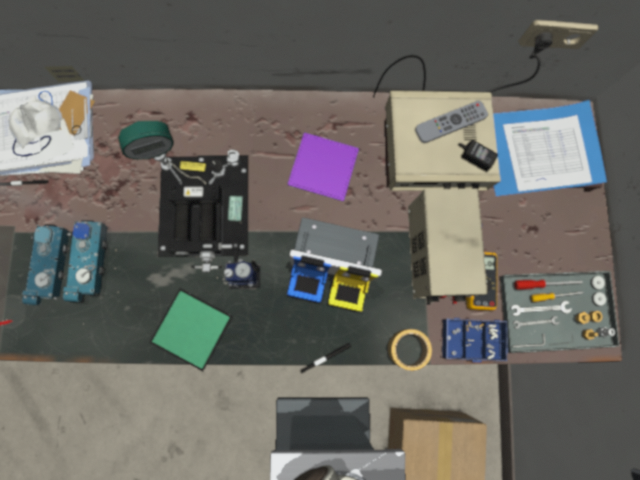

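The green pad is at top (189,329) and scene (320,382). The yellow bracket is on the right half of the board at top (350,287), the blue one on the left at (306,279). The tape is at (411,350), the pen at (327,357). Next I'll measure the board's yaw, the grip and the pad more precisely.

```bash
python3 - <<'E'
from h import *
for n in ("top","scene"):
    im=cv2.imread(f'pics/{n}.png');d=np.load(f'{n}_d.npy');P=cloud(n,d)
    hsv=cv2.cvtColor(im,cv2.COLOR_BGR2HSV);H,S,V=hsv[...,0].astype(int),hsv[...,1],hsv[...,2]
    X,Y,Z=P[...,0],P[...,1],P[...,2]
    roi=(X>430)&(X<700)&(Y>-120)&(Y<180)&(d>0)
    ye=roi&(abs(H-28)<8)&(S>150); bl=roi&(abs(H-112)<12)&(S>140)
    gp=roi&(Z>178)&(Z<205)
    wh=roi&(S<60)&(V>170)&(Z>140)&(Z<165)
    for k,m in dict(yellow=ye,blue=bl,grips=gp,white=wh).items():
        Q=P[m]; 
        if len(Q): print(n,k,len(Q),np.percentile(Q,[2,50,98],axis=0).round().tolist())
    if gp.sum()>10:
        Q=P[gp]; s=Q[:,1]<(30 if 1 else 0)
        for t in (s,~s):
            if t.sum()>3:
                r=cv2.minAreaRect(Q[t][:,:2].astype(np.float32)); print(' grip',t.sum(),Q[t].mean(0).round(1),r)
    if wh.sum()>10: print(' white',cv2.minAreaRect(P[wh][:,:2].astype(np.float32)))
    # plates' front face of yellow
    for k,m in dict(y=ye,b=bl).items():
        Q=P[m&(Z>60)&(Z<178)]
        if len(Q)>20: 
            x=cv2.fitLine(Q[:,:2].astype(np.float32),cv2.DIST_HUBER,0,.01,.01).ravel(); print(' plate',k,len(Q),x.round(3))
    pad=(abs(H-75)<12)&(S>90)&(X>330)&(X<560)&(Y>250)&(Y<470)&(abs(Z)<20)
    pm=cv2.morphologyEx(pad.astype(np.uint8),cv2.MORPH_OPEN,np.ones((3,3)))>0
    # project on z=4 plane by ray
    v,u=np.nonzero(pm); r,E=rays(n,np.c_[u,v]); w=r@E[:3,:3].T; t=(4-E[2,3])/w[:,2]; g=(w*t[:,None]+E[:3,3])
    print(n,'pad',cv2.minAreaRect(g[:,:2].astype(np.float32)),g.mean(0).round(1), P[pm][:,2].mean())
    print(n,'cam',E[:3,3].round())
# obstacles heights on a grid between
P=cloud('top',np.load('top_d.npy'));Q=P.reshape(-1,3)
for x in range(320,760,40): print(x,[int(max(Q[(abs(Q[:,0]-x)<20)&(abs(Q[:,1]-y)<20)][:,2],default=-1)) for y in range(-240,481,40)])
E
```

```text
top yellow 871 [[488.0, -65.0, -1.0], [538.0, -22.0, 36.0], [567.0, 21.0, 171.0]]
top blue 864 [[510.0, 34.0, -1.0], [557.0, 76.0, 35.0], [588.0, 119.0, 170.0]]
top grips 402 [[552.0, -56.0, 179.0], [573.0, 31.0, 189.0], [592.0, 102.0, 193.0]]
top white 361 [[560.0, -75.0, 151.0], [583.0, 19.0, 155.0], [606.0, 111.0, 158.0]]
 grip 200 [561.3 -26.3 187.7] ((561.3798828125, -27.805553436279297), (79.32896423339844, 14.287810325622559), 78.2695083618164)
 grip 202 [582.6  70.3 187.4] ((582.86865234375, 70.26889038085938), (79.8195571899414, 13.81551742553711), 78.16632843017578)
 white ((582.718994140625, 18.32159423828125), (198.01730346679688, 14.35673713684082), 77.79024505615234)
 plate y 138 [ 2.22000e-01  9.75000e-01  5.60377e+02 -2.32400e+01]
 plate b 128 [2.11000e-01 9.77000e-01 5.80755e+02 6.99510e+01]
top pad ((437.8806457519531, 357.0285949707031), (140.93551635742188, 140.57345581054688), 63.08767318725586) [437.  356.7   4. ] 3.8014991168190746
top cam [ 454.   97. 1098.]
scene yellow 1213 [[488.0, -65.0, 31.0], [556.0, -23.0, 67.0], [571.0, 21.0, 176.0]]
scene blue 1361 [[
[... 1056 characters left out ...]
 7, 6, 5]
400 [40, 52, 46, 52, 5, 14, 14, 12, 5, 5, 5, 5, 6, 7, 8, 9, 8, 9, 5]
440 [41, 50, 50, 49, 4, 5, 5, 4, 1098, 5, 8, 5, 5, 9, 10, 9, 8, 8, 5]
480 [37, 45, 5, 5, 6, 49, 49, 6, 6, 6, 5, 4, 6, 8, 8, 9, 10, 5, 6]
520 [164, 163, 144, 4, 70, 70, 50, 50, 49, 49, 4, 7, 70, 8, 8, 9, 9, 5, 5]
560 [164, 164, 6, 5, 182, 194, 193, 193, 191, 71, 5, 161, 148, 123, 60, 75, 5, 6, 5]
600 [164, 164, 127, 6, 116, 117, 157, 192, 193, 183, 5, 154, 143, 76, 75, 77, 73, 27, 5]
640 [164, 164, 141, 5, 35, 14, 16, 15, 35, 13, 4, 5, 74, 81, 81, 77, 80, 28, 6]
680 [163, 164, 161, 9, 15, 15, 14, 16, 32, 11, 6, 4, 28, 64, 73, 75, 73, 25, 5]
720 [163, 163, 161, 6, 6, 5, 7, 14, 14, 4, 5, 5, 27, 60, 75, 73, 74, 25, 5]
```

```bash
python3 - <<'E'
import cv2
a=cv2.imread('pics/top.png')[220:330,270:400]; b=cv2.imread('pics/scene.png')[200:310,290:420]
cv2.imwrite('pics/crop.png',cv2.resize(cv2.hconcat([a,b]),(780,330),interpolation=cv2.INTER_CUBIC))
E
```

```text
(no output)
```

View pics/crop.png

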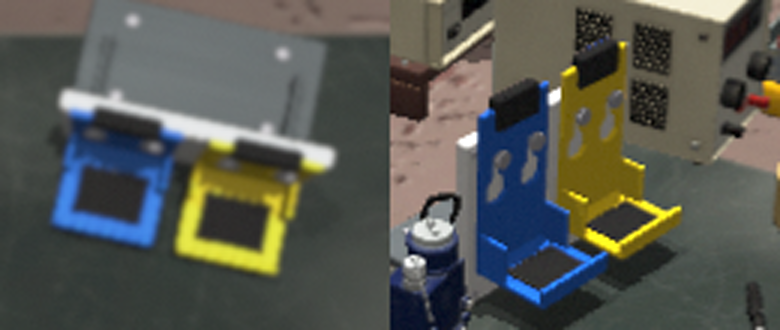

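The crop shows both brackets hanging, with black grips above the board; the yellow grip is at top (≈353,272). Estimates agree across both cameras:

| Item | Estimate |
|---|---|
| Board yaw | ≈ -12.2° |
| Yellow grip centre | ≈ (561.5, -28, 190) |
| Pad centre | ≈ (437.5, 358) |

Next: a script to work out move numbers.

```bash
cat > m.py <<'E'
import sys
from h import *
from scipy.spatial.transform import Rotation as R
def go(p,yaw=-12.2):
    s=arm.read_state(); Rc=R.from_quat(s['ee_rot']); a=np.radians(yaw)
    y=np.array([np.cos(a),np.sin(a),0]); z=np.array([0,0,-1.])
    best=min((R.from_matrix(np.c_[np.cross(k*y,z),k*y,z]) for k in (1,-1)),key=lambda t:(Rc.inv()*t).magnitude())
    d=Rc.inv().apply(np.array(p)-s['position'])/250; w=(Rc.inv()*best).as_rotvec()/np.pi
    print('t',s['clock'],'pos',np.round(s['position'],1),'F',np.round(s['contact_force'],1),'w',s['gripper_width'],'g',s['grasp_force'],'j',np.round(s['joints'],2))
    print('shift',d.round(4),'rows>=',np.linalg.norm(d)*5,'turn',w.round(4),'deg',np.linalg.norm(w)*180, 'tool axes\n',Rc.as_matrix().round(3))
if len(sys.argv)>3: go(list(map(float,sys.argv[1:4])))
E
python3 m.py 561.5 -28 260
```

```text
t 0.8 pos [ 169.6 -601.5  231.4] F [-0.  -0.4  0.5] w 85.37305794799938 g 0.0 j [-1.04  0.38  0.01 -0.   -1.19 -0.26]
shift [-2.1312  1.7826 -0.1146] rows>= 13.904129497822577 turn [-0.     -0.     -0.3448] deg 62.055271507848374 tool axes
 [[-0.962 -0.271  0.   ]
 [-0.271  0.962 -0.   ]
 [-0.    -0.    -1.   ]]
```

arm_command:
  rows:
    - [[-0.71, 0.594, -0.038], [0, 0, 0]]
    - [[-0.71, 0.594, -0.038], [0, 0, 0]]
    - [[-0.71, 0.594, -0.038], [0, 0, 0]]
    - [[-0.71, 0.594, -0.038], [0, 0, 0]]
    - [[-0.71, 0.594, -0.038], [0, 0, 0]]
  grip: 1

```text
clock: 1.3
position: [301.3, -408.1, 241.4]
ee_rot: [-0.138, 0.99, -0.0, 0.0]
contact_force: [1.4, -1.3, -0.2]
gripper_width: 85.4
grasp_force: 0.0
```

arm_command:
  rows:
    - [[-0.71, 0.594, -0.038], [0, 0, 0]]
    - [[-0.71, 0.594, -0.038], [0, 0, 0]]
    - [[-0.71, 0.594, -0.038], [0, 0, 0]]
    - [[-0.71, 0.594, -0.038], [0, 0, 0]]
    - [[-0.71, 0.594, -0.038], [0, 0, 0]]

```text
clock: 1.8
position: [432.1, -216.9, 251.0]
ee_rot: [-0.138, 0.99, -0.0, 0.001]
contact_force: [-0.3, -0.3, -0.8]
gripper_width: 85.4
grasp_force: 0.0
```

arm_command:
  rows:
    - [[-0.71, 0.594, -0.038], [0, 0, -0.2]]
    - [[-0.71, 0.594, -0.038], [0, 0, -0.2]]
    - [[-0.71, 0.594, -0.038], [0, 0, -0.2]]
    - [[-0.71, 0.594, -0.038], [0, 0, -0.2]]
    - [[-0.71, 0.594, -0.038], [0, 0, -0.2]]

```text
clock: 2.3
position: [562.8, -25.4, 260.0]
ee_rot: [-0.439, 0.899, -0.0, 0.0]
contact_force: [-0.5, -1.0, -0.5]
gripper_width: 85.2
grasp_force: 0.0
```

```bash
python3 m.py 561.5 -28 260
```

```text
t 2.3 pos [562.8 -25.4 260. ] F [-0.5 -1.  -0.5] w 85.17833721701025 g 0.0 j [ 0.24  0.26 -0.1   0.   -1.21 -0.9 ]
shift [ 0.0114 -0.0023 -0.0001] rows>= 0.05807758445745843 turn [-0.0002  0.0002 -0.143 ] deg 25.74376090782713 tool axes
 [[-0.615 -0.789  0.001]
 [-0.789  0.615  0.   ]
 [-0.001 -0.001 -1.   ]]
```

arm_command:
  rows:
    - [[0.011, -0.002, 0], [0, 0, -0.143]]
    - [[0.011, -0.002, 0], [0, 0, -0.143]]
    - [[0.011, -0.002, 0], [0, 0, -0.143]]
    - [[0.011, -0.002, 0], [0, 0, -0.143]]
    - [[0.011, -0.002, 0], [0, 0, -0.143]]

```text
clock: 2.8
position: [559.9, -30.7, 259.9]
ee_rot: [-0.625, 0.781, -0.0, 0.0]
contact_force: [0.3, 0.3, -0.4]
gripper_width: 85.7
grasp_force: 0.0
```

```bash
python3 m.py 561.5 -28 164; python3 - <<'E'
from h import *
im,d=arm.get_image('scene');P=cloud('scene',d)
t,_=arm.get_image('top')
cv2.imwrite('pics/above.png',cv2.resize(cv2.hconcat([t[220:330,270:400],im[170:280,290:420]]),(780,330),interpolation=cv2.INTER_CUBIC))
E
```

```text
t 2.8 pos [559.9 -30.7 259.9] F [ 0.3  0.3 -0.4] w 85.670145049802 g 0.0 j [ 0.23  0.26 -0.11  0.   -1.21 -0.46]
shift [-0.012  -0.0037  0.3835] rows>= 1.9185824136225127 turn [-0.      0.     -0.0028] deg 0.49757382611628803 tool axes
 [[-0.22  -0.976  0.   ]
 [-0.976  0.22   0.   ]
 [-0.    -0.    -1.   ]]
```

View pics/above.png

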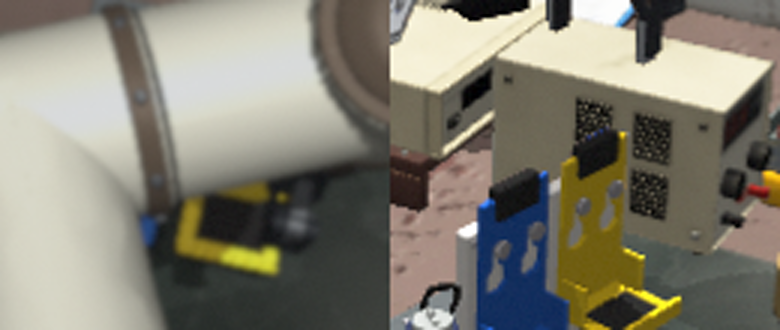

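The fingers straddle the yellow grip, at (555,10) and (650,40) in the scene crop. Descending.

arm_command:
  rows:
    - [[-0.012, -0.004, 0.1], [0, 0, -0.003]]
    - [[-0.012, -0.004, 0.2], [0, 0, -0.003]]
    - [[-0.012, -0.004, 0.3], [0, 0, -0.003]]
    - [[-0.012, -0.004, 0.384], [0, 0, -0.003]]
    - [[-0.012, -0.004, 0.384], [0, 0, -0.003]]

```text
clock: 3.4
position: [559.4, -28.4, 160.8]
ee_rot: [-0.629, 0.778, 0.002, -0.003]
contact_force: [0.1, -0.6, -0.2]
gripper_width: 85.9
grasp_force: 0.0
```

```bash
python3 m.py 561.5 -28 164; python3 - <<'E'
from h import *
im,d=arm.get_image('scene')
cv2.imwrite('pics/down.png',cv2.resize(im[170:280,290:420],(780,600),interpolation=cv2.INTER_CUBIC))
E
```

```text
t 3.4 pos [559.4 -28.4 160.8] F [ 0.1 -0.6 -0.2] w 85.89164717852053 g 0.0 j [ 0.24  0.34 -0.25 -0.   -0.99 -0.45]
shift [-0.0032 -0.0077 -0.0129] rows>= 0.07689854855336747 turn [ 0.0021 -0.0007  0.0006] deg 0.40950853081018945 tool axes
 [[-0.21  -0.978 -0.007]
 [-0.978  0.21  -0.001]
 [ 0.002  0.007 -1.   ]]
```

View pics/down.png

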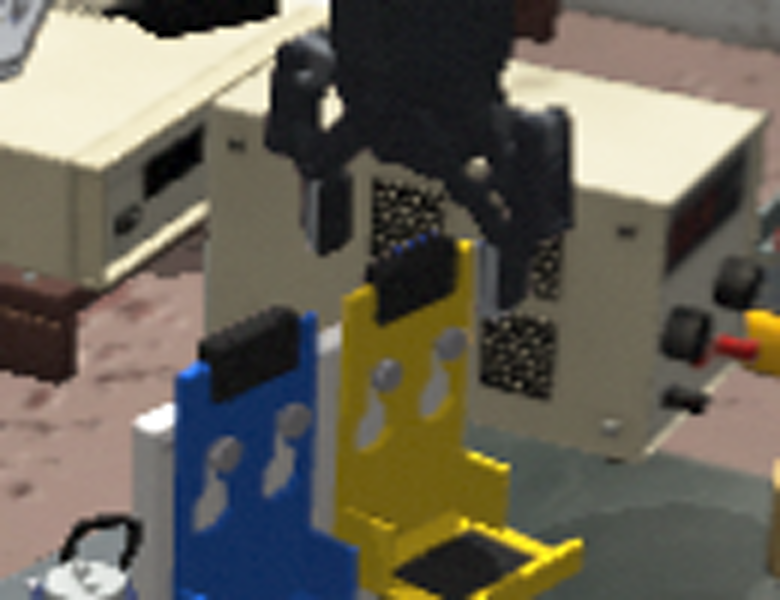

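The fingers are down either side of the yellow grip, tips at (330,240) and (500,300) in the crop, with their midpoint on the grip. Closing.

arm_command:
  rows:
    - [[-0.003, -0.007, -0.013], [0, 0, 0]]
    - [[-0.003, -0.007, -0.013], [0, 0, 0]]
    - [[-0.003, -0.007, -0.013], [0, 0, 0]]
    - [[-0.003, -0.007, -0.013], [0, 0, 0]]
    - [[-0.003, -0.007, -0.013], [0, 0, 0]]
  grip: 0

```text
clock: 3.95
position: [562.8, -27.6, 167.5]
ee_rot: [-0.629, 0.777, 0.0, -0.001]
contact_force: [-5.7, 2.7, 11.3]
gripper_width: 12.8
grasp_force: 58.1
```

arm_command:
  rows:
    - [[0, 0, 0], [0, 0, 0]]
    - [[0, 0, 0], [0, 0, 0]]
    - [[0, 0, 0], [0, 0, 0]]
    - [[0, 0, 0], [0, 0, 0]]
    - [[0, 0, 0], [0, 0, 0]]

```text
clock: 4.45
position: [562.7, -27.6, 167.6]
ee_rot: [-0.629, 0.777, 0.0, -0.0]
contact_force: [-4.8, 1.5, 5.8]
gripper_width: 13.0
grasp_force: 60.5
```

```bash
python3 m.py 561.5 -28 194
```

```text
t 4.45 pos [562.7 -27.6 167.6] F [-4.8  1.5  5.8] w 13.00405884739818 g 60.501530170440674 j [ 0.24  0.34 -0.24 -0.   -1.   -0.45]
shift [ 0.0026  0.0045 -0.1057] rows>= 0.529173590194792 turn [ 0.0004 -0.0001  0.0011] deg 0.21099476444819237 tool axes
 [[-0.208 -0.978 -0.001]
 [-0.978  0.208  0.   ]
 [ 0.     0.001 -1.   ]]
```

arm_command:
  rows:
    - [[0, 0.003, -0.024], [0, 0, 0]]
    - [[0, 0.003, -0.048], [0, 0, 0]]
    - [[0, 0.003, -0.072], [0, 0, 0]]
    - [[0, 0.003, -0.096], [0, 0, 0]]
    - [[0, 0.003, -0.12], [0, 0, 0]]

```text
clock: 4.95
position: [562.7, -27.5, 197.3]
ee_rot: [-0.629, 0.777, 0.0, -0.0]
contact_force: [-0.3, 0.7, -3.6]
gripper_width: 13.1
grasp_force: 59.2
```

arm_command:
  rows:
    - [[0, 0, 0], [0, 0, 0]]
    - [[0, 0, 0], [0, 0, 0]]
    - [[0, 0, 0], [0, 0, 0]]

```text
clock: 5.25
position: [562.7, -27.5, 196.9]
ee_rot: [-0.629, 0.777, 0.0, -0.0]
contact_force: [1.3, 0.1, -2.9]
gripper_width: 12.8
grasp_force: 59.3
```

```bash
python3 m.py 562.0 -27.5 197.6; python3 - <<'E'
from h import *
im,d=arm.get_image('scene')
cv2.imwrite('pics/up.png',cv2.resize(im[170:280,290:420],(780,600),interpolation=cv2.INTER_CUBIC))
P=cloud('scene',d);hsv=cv2.cvtColor(im,cv2.COLOR_BGR2HSV)
m=(abs(hsv[...,0].astype(int)-28)<8)&(hsv[...,1]>150)&(P[...,0]>430)&(P[...,0]<700)&(abs(P[...,1]+20)<90)
Q=P[m];print(np.percentile(Q,[2,50,98],axis=0).round(1).tolist())
E
```

```text
t 5.25 pos [562.7 -27.5 196.9] F [ 1.3  0.1 -2.9] w 12.790359686033158 g 59.327237606048584 j [ 0.24  0.31 -0.2  -0.   -1.07 -0.45]
shift [ 0.0006  0.0026 -0.0029] rows>= 0.019925262256724488 turn [ 0.     -0.      0.0013] deg 0.2261593661082486 tool axes
 [[-0.207 -0.978 -0.   ]
 [-0.978  0.207 -0.   ]
 [ 0.     0.    -1.   ]]
[[487.1, -64.3, 61.3], [556.5, -22.0, 95.4], [572.5, 21.9, 204.7]]
```

View pics/up.png

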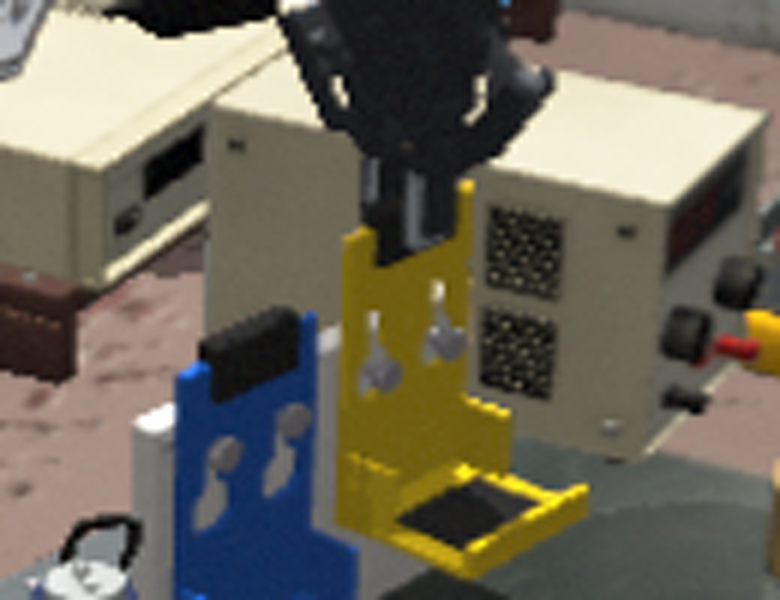

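The bracket is raised about 30 mm and its heads stand in the wide ends, at (380,375) and (445,340) in the crop. Drawing it forward.

arm_command:
  rows:
    - [[0, 0.03, 0], [0, 0, 0]]
    - [[0, 0.06, 0], [0, 0, 0]]
    - [[0, 0.09, 0], [0, 0, 0]]
    - [[0, 0.12, 0], [0, 0, 0]]
    - [[0, 0.16, 0], [0, 0, 0]]

```text
clock: 5.8
position: [522.9, -19.0, 197.2]
ee_rot: [-0.629, 0.777, -0.0, 0.0]
contact_force: [0.1, 0.1, -3.2]
gripper_width: 13.0
grasp_force: 59.3
```

```bash
python3 m.py 465 -7 240
```

```text
t 5.8 pos [522.9 -19.  197.2] F [ 0.1  0.1 -3.2] w 12.998614220228266 g 59.27111864089966 j [ 0.27  0.24 -0.29  0.   -1.04 -0.48]
shift [ 0.001   0.2366 -0.1714] rows>= 1.4609029822268835 turn [-0.0001  0.      0.0013] deg 0.22683780701310538 tool axes
 [[-0.207 -0.978  0.   ]
 [-0.978  0.207  0.   ]
 [-0.    -0.    -1.   ]]
```

arm_command:
  rows:
    - [[0, 0.05, -0.035], [0, 0, 0]]
    - [[0, 0.12, -0.08], [0, 0, 0]]
    - [[0, 0.19, -0.13], [0, 0, 0]]
    - [[0, 0.237, -0.171], [0, 0, 0]]
    - [[0, 0.237, -0.171], [0, 0, 0]]

```text
clock: 6.3
position: [465.0, -6.5, 242.2]
ee_rot: [-0.63, 0.777, -0.001, 0.002]
contact_force: [0.8, 0.1, -4.0]
gripper_width: 12.8
grasp_force: 59.3
```

arm_command:
  rows:
    - [[-0.1, 0.02, 0], [0, 0, 0]]
    - [[-0.25, 0.05, 0], [0, 0, 0]]
    - [[-0.4, 0.08, 0], [0, 0, 0]]
    - [[-0.55, 0.11, 0], [0, 0, 0]]
    - [[-0.7, 0.134, 0], [0, 0, 0]]

```text
clock: 6.8
position: [469.1, 172.8, 239.8]
ee_rot: [-0.629, 0.777, -0.0, 0.0]
contact_force: [1.5, -0.0, -3.4]
gripper_width: 12.7
grasp_force: 59.2
```

arm_command:
  rows:
    - [[-0.15, 0.03, 0], [0, 0, 0]]
    - [[-0.3, 0.06, 0], [0, 0, 0]]
    - [[-0.45, 0.09, 0], [0, 0, 0]]
    - [[-0.6, 0.12, 0], [0, 0, 0]]
    - [[-0.7, 0.134, 0], [0, 0, 0]]

```text
clock: 7.3
position: [472.7, 352.1, 239.1]
ee_rot: [-0.63, 0.777, 0.0, 0.0]
contact_force: [0.2, -0.4, -3.5]
gripper_width: 13.2
grasp_force: 59.2
```

arm_command:
  rows:
    - [[0, 0, 0], [0, 0, 0]]
    - [[0, 0, 0], [0, 0, 0]]

```text
clock: 7.5
position: [472.5, 349.7, 238.8]
ee_rot: [-0.63, 0.777, -0.0, -0.001]
contact_force: [-0.6, -0.1, -3.4]
gripper_width: 12.9
grasp_force: 59.2
```

```bash
python3 m.py 471.8 350.6 180; python3 - <<'E'
from h import *
for n in ('scene','top'):
    im,d=arm.get_image(n);P=cloud(n,d);hsv=cv2.cvtColor(im,cv2.COLOR_BGR2HSV)
    m=(abs(hsv[...,0].astype(int)-28)<8)&(hsv[...,1]>150)&(abs(P[...,0]-430)<130)&(abs(P[...,1]-350)<130)&(P[...,2]>50)
    Q=P[m];print(n,len(Q),np.percentile(Q,[1,50,99],axis=0).round(1).tolist())
    if n=='scene': cv2.imwrite('pics/over.png',cv2.resize(im[230:430,220:420],(600,600)))
    F=Q[Q[:,2]<125]
    if len(F)>20: print(cv2.minAreaRect(F[:,:2].astype(np.float32)))
E
```

```text
t 7.5 pos [472.5 349.7 238.8] F [-0.6 -0.1 -3.4] w 12.924241079972193 g 59.16276454925537 j [ 0.91  0.32 -0.07  0.   -1.18 -1.12]
shift [-0.0036  0.0032  0.2352] rows>= 1.1762935852651033 turn [ 0.0003 -0.0006  0.0015] deg 0.2949494914062214 tool axes
 [[-0.207 -0.978 -0.001]
 [-0.978  0.207 -0.002]
 [ 0.002  0.001 -1.   ]]
scene 2241 [[395.2, 312.6, 102.8], [466.4, 354.8, 139.5], [482.5, 400.4, 250.9]]
((437.8117980957031, 357.6840515136719), (83.49594116210938, 79.74444580078125), 77.98661804199219)
top 751 [[398.5, 308.8, 102.7], [433.9, 340.5, 107.9], [470.6, 397.2, 259.0]]
((436.2298889160156, 355.9381103515625), (82.30390167236328, 70.45576477050781), 78.84105682373047)
```

View pics/over.png

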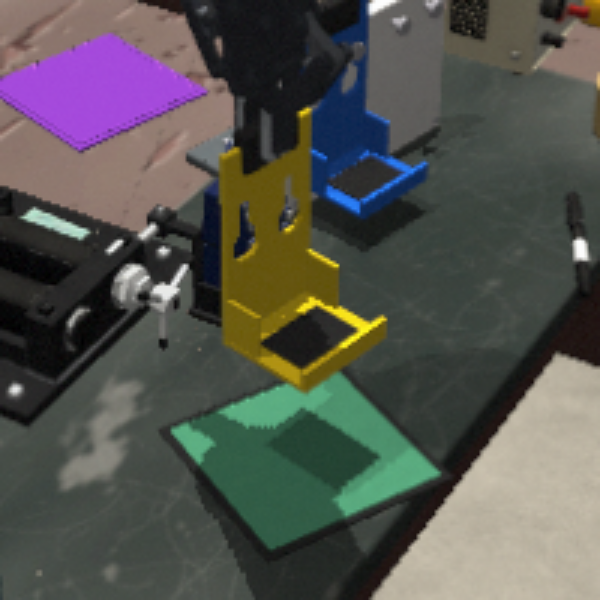

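The bracket hangs over the green pad, foot at (310,345) in the crop; measured foot centre (437.5, 357) matches the pad centre. Lowering: contact is expected at TCP z ≈ 141.6.

arm_command:
  rows:
    - [[0, 0, 0.09], [0, 0, 0]]
    - [[0, 0, 0.18], [0, 0, 0]]
    - [[0, 0, 0.26], [0, 0, 0]]
    - [[0, 0, 0.32], [0, 0, 0]]
    - [[0, 0, 0.347], [0, 0, 0]]

```text
clock: 8.1
position: [472.2, 347.6, 151.7]
ee_rot: [-0.629, 0.777, -0.0, -0.001]
contact_force: [0.2, 0.4, -3.8]
gripper_width: 12.4
grasp_force: 59.1
```

arm_command:
  rows:
    - [[0, 0, 0.006], [0, 0, 0]]
    - [[0, 0, 0.012], [0, 0, 0]]
    - [[0, 0, 0.018], [0, 0, 0]]
    - [[0, 0, 0.024], [0, 0, 0]]
    - [[0, 0, 0.024], [0, 0, 0]]

```text
clock: 8.6
position: [472.7, 349.5, 147.3]
ee_rot: [-0.629, 0.777, 0.0, 0.0]
contact_force: [-0.5, -0.5, -3.4]
gripper_width: 12.8
grasp_force: 59.1
```

Measured 147.3 with no contact yet; about 5.5 mm remain.

arm_command:
  rows:
    - [[0, 0, 0.003], [0, 0, 0]]
    - [[0, 0, 0.006], [0, 0, 0]]
    - [[0, 0, 0.01], [0, 0, 0]]
    - [[0, 0, 0.014], [0, 0, 0]]
    - [[0, 0, 0.014], [0, 0, 0]]

```text
clock: 9.1
position: [472.6, 349.3, 143.3]
ee_rot: [-0.629, 0.777, -0.0, -0.0]
contact_force: [-0.3, -0.4, -3.3]
gripper_width: 12.7
grasp_force: 59.2
```

arm_command:
  rows:
    - [[0, 0, 0.002], [0, 0, 0]]
    - [[0, 0, 0.004], [0, 0, 0]]
    - [[0, 0, 0.006], [0, 0, 0]]
    - [[0, 0, 0.006], [0, 0, 0]]

```text
clock: 9.5
position: [472.7, 349.4, 142.1]
ee_rot: [-0.629, 0.777, 0.0, 0.0]
contact_force: [-0.2, 0.6, -3.5]
gripper_width: 12.9
grasp_force: 59.2
```

arm_command:
  rows:
    - [[0, 0, 0.002], [0, 0, 0]]
    - [[0, 0, 0.004], [0, 0, 0]]
    - [[0, 0, 0.004], [0, 0, 0]]

```text
clock: 9.8
position: [473.0, 349.5, 142.0]
ee_rot: [-0.63, 0.777, -0.0, 0.0]
contact_force: [-1.4, 0.2, 2.1]
gripper_width: 12.6
grasp_force: 60.0
```

The load is on the pad. Releasing.

arm_command:
  rows:
    - [[0, 0, 0], [0, 0, 0]]
    - [[0, 0, 0], [0, 0, 0]]
    - [[0, 0, 0], [0, 0, 0]]
    - [[0, 0, 0], [0, 0, 0]]
    - [[0, 0, 0], [0, 0, 0]]
  grip: 1

```text
clock: 10.3
position: [472.8, 349.5, 141.0]
ee_rot: [-0.63, 0.777, -0.0, 0.0]
contact_force: [1.0, 0.4, 0.6]
gripper_width: 83.5
grasp_force: 0.0
```

arm_command:
  rows:
    - [[0, 0, -0.1], [0, 0, 0]]
    - [[0, 0, -0.2], [0, 0, 0]]
    - [[0, 0, -0.3], [0, 0, 0]]
    - [[0, 0, -0.45], [0, 0, 0]]
    - [[0, 0, -0.5], [0, 0, 0]]

```text
clock: 10.8
position: [474.1, 350.4, 270.5]
ee_rot: [-0.63, 0.777, 0.0, 0.004]
contact_force: [0.6, -0.8, 1.6]
gripper_width: 85.3
grasp_force: 0.0
```

arm_command:
  rows:
    - [[0, 0, 0], [0, 0, 0]]
    - [[0, 0, 0], [0, 0, 0]]
    - [[0, 0, 0], [0, 0, 0]]

```text
clock: 11.1
position: [472.0, 348.8, 264.0]
ee_rot: [-0.629, 0.777, -0.0, -0.002]
contact_force: [-0.1, -0.5, 0.4]
gripper_width: 85.3
grasp_force: 0.0
```

```bash
python3 m.py 472 350 270; python3 - <<'E'
from h import *
im,d=arm.get_image('scene');P=cloud('scene',d);hsv=cv2.cvtColor(im,cv2.COLOR_BGR2HSV)
m=(abs(hsv[...,0].astype(int)-28)<8)&(hsv[...,1]>150)&(abs(P[...,0]-430)<130)&(abs(P[...,1]-350)<130)&(P[...,2]>2)
Q=P[m];print(np.percentile(Q,[1,50,99],axis=0).round(1).tolist(),cv2.minAreaRect(Q[Q[:,2]<26][:,:2].astype(np.float32)))
cv2.imwrite('pics/end.png',cv2.resize(im[200:430,220:450],(600,600)))
E
```

```text
t 11.1 pos [472.  348.8 264. ] F [-0.1 -0.5  0.4] w 85.33578161766377 g 0.0 j [ 0.91  0.3  -0.03 -0.   -1.24 -1.12]
shift [-0.0047  0.0009 -0.0242] rows>= 0.12320950116547429 turn [ 0.0007 -0.001   0.0012] deg 0.3069521971469346 tool axes
 [[-0.208 -0.978 -0.003]
 [-0.978  0.208 -0.003]
 [ 0.003  0.002 -1.   ]]
[[396.4, 311.4, 5.7], [466.6, 355.1, 42.5], [482.8, 401.6, 154.1]] ((439.5693054199219, 340.3726806640625), (116.05870056152344, 88.94048309326172), 78.43075561523438)
```

View pics/end.png

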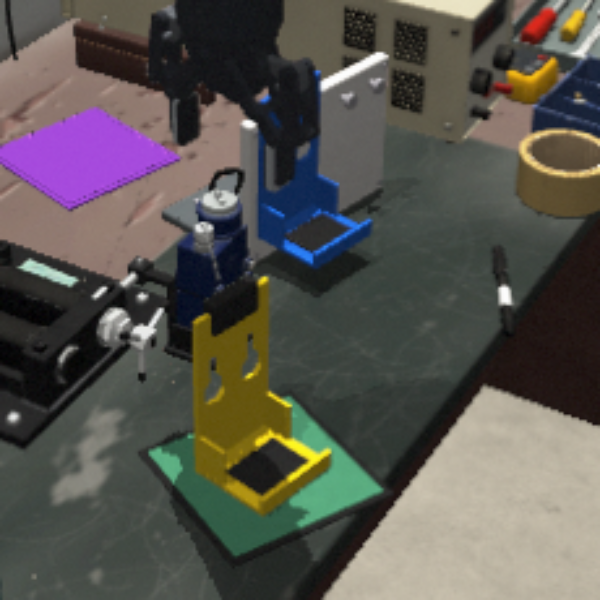

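The yellow bracket stands upright in the middle of the pad (foot ≈ (265,470) in the crop). The gripper is clear, the blue bracket is hanging, and the tape and pen are in place.

```bash
python3 -c "
from bench import arm
print(arm.job_done())"
```

```text
the job is handed in; nothing more can be done
None
```

The yellow bracket was slid up, drawn off the studs and set upright in the middle of the green pad. The blue bracket, tape and pen were left in place. The job is handed in at about 11 s on the clock; no verdict came back.

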